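# Set the tape tensioner for threading

## Robot

A 6-joint arm with a two-finger parallel gripper is mounted at the origin on the work surface. World frame = base frame: x ahead of the robot, y to its left, z up, the work surface at z = 0. Lengths are in m, angles in degrees, forces in N, time in s.
With the tool pointing down it reaches from about 0.3 to 0.75 m from the base axis. Payload 8.5 kg.
Tool frame: the origin (TCP) lies at the very end of the fingers, on their centre line; the grasp point (between the pads) lies 19 mm behind it (env.grasp_offset is the distance from the TCP to the grasp point, in m); y points along the fingers, z is the direction in which the jaws open and shut, and the axes are right-handed (so a half turn about y gives the same grasp; the last joint's range is limited). The gripper opens to 85 mm and grips with 20 to 120 N. Pads are 22 mm wide; open, the fingers measure 114 mm over their backs; the gripper's body (76 mm by 85 mm) begins 54 mm behind the grasp point. The pads swing forward as they close: fully open they stand 13 mm farther back than shut.
Start: joints at [55.732, 21.807, 74.336, -0, 83.858, -12.336], TCP at [0.205, 0.51, 0.231] pointing down, gripper open.
Joint ranges: [-178.18, 178.18], [-50.72, 133.34], [12.68, 142.11], [-81.47, 261.47], [9.98, 163.14], [-165.26, 165.26]. Speed limits (degrees/s): [136.94, 136.94, 180, 180, 180, 180].

## Interface

Orientations are given as a 3x3 rotation matrix whose columns are the frame's x, y, z axes.
In Python, from rig import env gives the robot as it stands. The module is installed in compiled form; this text tells all that it offers.
- The arm moves only by the shell command python3 -m pendant 'ROWS' [FORCE]. ROWS is JSON, a list of rows, each a list of 3 entries, a list of its own where there are three numbers: the shift along the world's x, y, z as a fraction of full scale, then the turn about the world's z as a fraction of full scale, then the opening, from 0 (shut) to 1 (fully open). A call has 1 to 12 rows; each row shifts and turns the commanded pose from where the row before left it; what a row does not reach is not made up. Full scale, the value 1, is 30 mm for a shift and 5 degrees for a turn. A row lasts 1/12 s, in which the tool goes at most 41.7 mm and 7.16 degrees, less where a joint would pass 70% of its speed; a pose out of reach is approached as far as the arm can. A call with a number of a shift or a turn outside -1 to 1 is refused whole. A call with a gripper value outside its range is refused whole. The fingers move at their own pace and stop on an object; FORCE is the grip in N (left out, the last holds). Time passes only in rows, so rows that do not move let the fingers close. It gives the time, the measured TCP pose, the force and the opening at its end, in the units of the state.
- env.observe(): the state, without advancing time (a new reading comes with each control period).
- env.get_image(name): name is "scene" or "top" or "wrist"; returns (picture, depth): 384x512x3 uint8, red, green, blue; 384x512 float32, m along the optical axis (not along the pixel's ray), 0 where there is no reading.
- env.camera_model(name): a dict with "camera_matrix" (3x3 intrinsics, pixels), "R" (3x3) and "t" (3): a world point X has camera coordinates R X + t; the wrist camera has in their place "tool_from_camera" (4x4, takes a point from camera to tool coordinates, whose origin is the TCP and whose axes are the tool frame's). Camera axes: x right, y down, z forward; pixel columns grow to the right and rows downward; lengths in m; the calibration is good to about 2 mm. The wrist camera is an equidistant fisheye: a pixel r from the principal point sees the ray r / f radians off the axis. A picture is of the moment at which its call begins: read the wrist's pose just before it. camera_model takes no time and is no camera call.
- env.close_job(): hands the job in, once; it reports no verdict.
The state is a dict: "time_s": time; "q": joint angles; "qvel": joint speeds; "joint_efforts": joint torques, N m; "position": TCP position; "tool_rot": TCP orientation; "ft_force": force on the tool from outside, world axes, zero at the start; "wrist_torque": the same for the moment, N m; "grip_width": finger opening in m.
Only numpy, scipy, OpenCV 4.12 (cv2) and the standard library are available. Lean on these libraries where they do the work, as an engineer would, in place of code of your own. Each camera call takes 0.05 s, during which the arm holds its last target.

## Task

Get the sewing-tape tensioner ready for threading: lay the steel straightedge flat on the bench, flush against the front face of the green idler block, roughly centred on it, and let go of it. Then push the sprung red arm back by its black post until the pawl has clicked in behind the tooth and keep pushing a little farther, so that your fingers and not the pawl carry the spring; finish holding it there, with the straightedge still flush and the other things on the bench left where they are.

Things in the scene. Friction and masses are not known exactly. Their poses are not given: they have to be found in the camera images.
- tensioner_unit: tape tensioner bolted to the bench: dark steel plate 8 mm thick (own frame x -35 to 120, y -150 to 120 mm) carrying a green idler block, a red sprung arm and a yellow pawl slider. Origin on the bench surface; x points away from the robot (turned by up to 0.3 rad), y left, z up. Pawl guides and end stop on the plate are under 40 mm high
- idler_face (a point): middle of the foot of the green idler block's front face, at x -60 mm, y 0 of the tensioner, same axes. The face is upright, 140 mm long (y), 35 mm high, and reaches down to the bench, with free bench in front. The block is 25 mm thick; rollers on it reach 43 mm
- straightedge: steel straightedge 200 x 50 x 6 mm (x long, y wide) lying flat, 0.4 kg, a blue grip block in its middle: 40 mm (x) by 18 mm (y), top 38 mm above the bench. Origin: centre of underside. Either long edge may go against the block: flush means origin 25 mm in front of the face, x along the face. It starts left or right of the tensioner, long axis within 0.5 rad of the world's x
- hinge_pin (a point): top centre of the steel hinge pin of the red arm, 48 mm above the bench, at x 55, y -45 mm of the tensioner
- tensioner (a joint): swing of the red arm, rad: 0 = at rest, grows as the post is pushed away from the robot (clockwise from above), end stop 0.65. A spring pushes back: about 4 N at the post at 0, 9 N at 0.5. The pawl clicks in behind its tooth at about 0.40; let go, the arm then rests on the pawl at 0.42. Held clear of the pawl: above 0.47, over 6 mm farther at the post
- push_post (a point): black post on the end of the red arm, 18 mm diameter, foot 36 mm and top 97 mm above the bench; this point: centre of its foot. It swings at 130 mm radius about the hinge pin: the line from pin to post leans (0.33 - joint) rad from the tensioner's y towards its -x. Push it 50 to 90 mm above the bench; at rest about 40 mm are free between it and the idler block
- pawl (a joint): travel of the yellow pawl slider away from the brass ratchet wheel, m: 0 = home; the tooth lifts it by 7 mm, and it snaps back to under 2 mm at the click
- book_weight: maroon book weight 100 x 70 x 30 mm, 0.9 kg, a bystander, on the other side from the straightedge; origin at centre of underside
- paste_jar: jar 56 mm diameter, 65 mm high, a bystander, far left; origin at centre of underside
- brush: brush lying on the bench, a bystander, far right; origin near its middle, on the bench
Not all that is in view belongs to the job. Leave any pink or turquoise look-alike of the straightedge alone.

How it is judged:
By the outcome, as a careful person would: the job done as asked, in the order asked, and still so for the second after the job is handed in, while the arm keeps its last pose, push and grip.
It also fails if it takes over 48 s, if anything falls off the work surface, if the arm or the gripper's body presses on something with over 40 N, if the wrist force passes 120 N, or if a joint passes its speed limit or range.

## Working session

There is one attempt and no reset: what is moved stays moved. The work goes in short steps, Python scripts to look and compute and a shell command to move; the robot and the scene stay as the last step left them, time stands still between calls to the robot, and variables do not carry over. Pictures are saved under pics/ and viewed, and the job is handed in when it is done.

```bash
mkdir -p pics; python3 - <<'E'
from rig import env
import cv2,numpy as np
s=env.observe()
print(s['time_s'],s['position'],s['tool_rot'],s['ft_force'],s['grip_width'],env.grasp_offset)
for n in ['scene','top']:
    im,d=env.get_image(n)
    cv2.imwrite(f'pics/{n}0.png',im[:,:,::-1]); np.savez(f'{n}0.npz',im=im,d=d)
    m=env.camera_model(n); print(n,m)
print(env.camera_model('wrist'))
E
```

```text
0.0 [0.20527399 0.5099392  0.23071412] [[ 9.27623524e-01 -8.12824413e-04  3.73515646e-01]
 [-3.73516409e-01 -1.21472175e-03  9.27622777e-01]
 [-3.00276861e-04 -9.99998932e-01 -1.43040772e-03]] [-0.59546157 -0.2071584   0.02746846] 0.08571611183802486 0.0187
scene {'camera_matrix': array([[450.04941661,   0.        , 264.61048233],
       [  0.        , 450.04941661, 196.22676495],
       [  0.        ,   0.        ,   1.        ]]), 'R': array([[-0.35263993,  0.93569116,  0.01127516],
       [ 0.52354395,  0.20726959, -0.82640247],
       [-0.77559449, -0.28551947, -0.56296698]]), 't': array([ 0.29801565, -0.23669334,  1.75100531])}
top {'camera_matrix': array([[489.05909041,   0.        , 253.53020212],
       [  0.        , 489.05909041, 193.1532545 ],
       [  0.        ,   0.        ,   1.        ]]), 'R': array([[ 4.00604103e-02, -9.99197095e-01,  5.73883703e-04],
       [-9.78157446e-01, -3.93341056e-02, -2.04109868e-01],
       [ 2.03968560e-01,  7.61537643e-03, -9.78947819e-01]]), 't': array([-0.12871125,  0.57495061,  1.81871958])}
{'camera_matrix': array([[297.31863964,   0.        , 253.34754477],
       [  0.        , 297.31863964, 194.10834978],
       [  0.        ,   0.        ,   1.        ]]), 'tool_from_camera': array([[ 6.20712529e-04,  9.55715868e-01,  2.94290324e-01,
        -7.68227493e-02],
       [-6.34009465e-04, -2.94289946e-01,  9.55715976e-01,
        -1.42152469e-01],
       [ 9.99999606e-01, -7.79807731e-04,  4.23263450e-04,
        -1.13579056e-03],
       [ 0.00000000e+00,  0.00000000e+00,  0.00000000e+00,
         1.00000000e+00]])}
```

View pics/scene0.png

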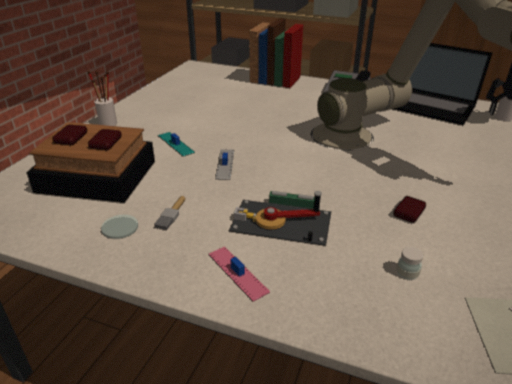

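View pics/top0.png

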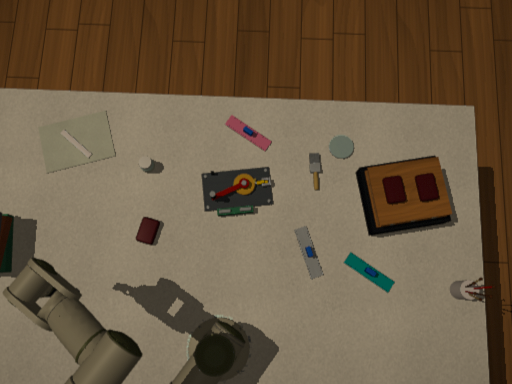

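```bash
cat > h.py <<'E'
import numpy as np,cv2
from rig import env
def cast(n,uv,z):
    m=env.camera_model(n);K=m['camera_matrix'];R=m['R'];t=m['t']
    uv=np.atleast_2d(uv).astype(float)
    d=np.c_[(uv-K[:2,2])/[K[0,0],K[1,1]],np.ones(len(uv))]@R
    c=-R.T@t
    return c+d*((z-c[2])/d[:,2])[:,None]
def proj(n,X):
    m=env.camera_model(n);K=m['camera_matrix'];p=(m['R']@np.atleast_2d(X).T).T+m['t']
    return (p/p[:,2:])[:,:2]@K[:2,:2].T+K[:2,2]
E
python3 - <<'E'
from h import *
t=np.load('top0.npz')['im'];s=np.load('scene0.npz')['im']
a=cv2.resize(t[150:290,190:340],None,fx=5,fy=5,interpolation=cv2.INTER_CUBIC)
cv2.imwrite('pics/a.png',a[:600,:,::-1])
a=cv2.resize(s[140:250,200:350],None,fx=5,fy=5,interpolation=cv2.INTER_CUBIC)
cv2.imwrite('pics/b.png',a[:,:,::-1])
for n,im in(('top',t),('scene',s)):
    hsv=cv2.cvtColor(im,cv2.COLOR_RGB2HSV)
    for nm,lo,hi in(('blue',(105,120,50),(130,255,255)),('green',(50,90,25),(85,255,200)),('red',(0,180,70),(6,255,255)),('yel',(15,150,120),(35,255,255))):
        m=cv2.inRange(hsv,lo,hi);k,l,st,c=cv2.connectedComponentsWithStats(m)
        print(n,nm,[(st[i].tolist(),c[i].round(1).tolist()) for i in range(1,k) if st[i][4]>12])
E
```

```text
top blue [([244, 127, 9, 9, 44], [247.8, 130.7]), ([306, 247, 7, 10, 51], [309.1, 251.5]), ([365, 268, 11, 8, 49], [370.2, 271.5])]
top green [([217, 205, 36, 11, 122], [235.2, 210.9]), ([0, 249, 10, 23, 79], [3.5, 263.2])]
top red [([216, 179, 33, 17, 152], [231.8, 188.4]), ([475, 287, 17, 2, 19], [482.6, 287.4])]
top yel [([314, 172, 3, 17, 30], [315.0, 180.0]), ([234, 174, 21, 20, 150], [244.2, 183.0]), ([257, 180, 7, 4, 17], [260.1, 181.8])]
scene blue [([260, 30, 8, 5, 20], [263.6, 32.4]), ([172, 134, 8, 10, 56], [175.2, 138.6]), ([222, 153, 5, 12, 51], [224.3, 158.6]), ([231, 257, 13, 18, 149], [237.3, 266.0])]
scene green [([274, 34, 10, 52, 323], [278.4, 59.6]), ([336, 74, 15, 4, 40], [342.8, 75.8]), ([159, 135, 12, 11, 15], [164.5, 139.7]), ([172, 142, 22, 14, 50], [183.9, 150.1]), ([270, 194, 45, 14, 310], [291.7, 200.5])]
scene red [([285, 23, 19, 63, 592], [295.7, 50.4]), ([264, 209, 56, 11, 273], [289.9, 213.3])]
scene yel [([243, 210, 10, 6, 30], [247.9, 212.8]), ([255, 210, 30, 17, 188], [269.5, 220.6])]
```

View pics/a.png

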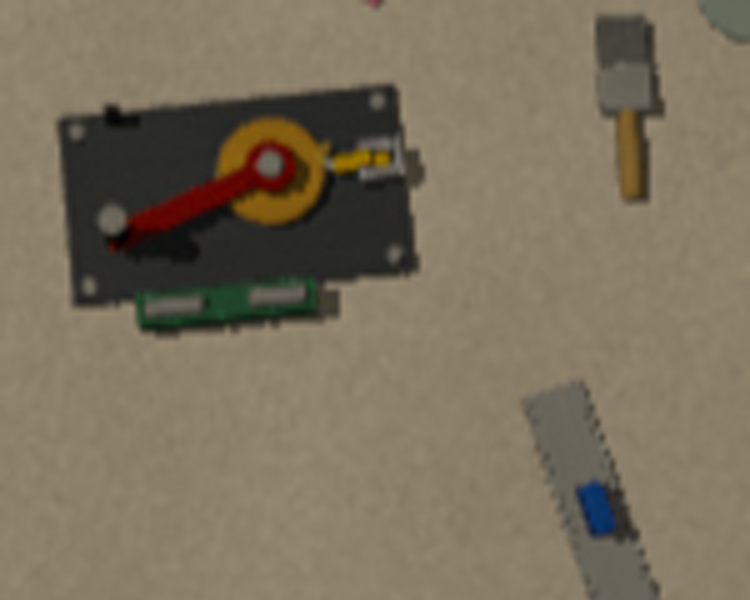

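View pics/b.png

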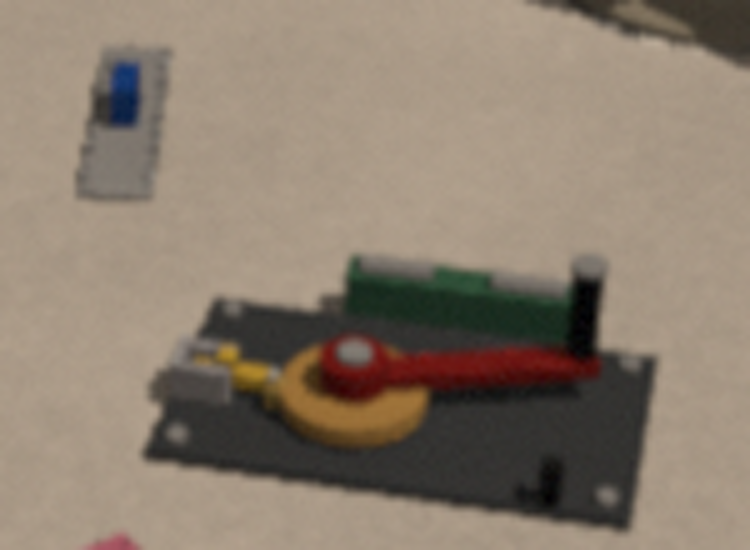

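```bash
python3 - <<'E'
from h import *
f=lambda p:(np.array(p)+.5)/5-.5
T=lambda p:f(p)+[190,150]; S=lambda p:f(p)+[200,140]
# plate corners  (x,y): far-left, far-right, near-right, near-left
own=np.array([[.12,.12],[.12,-.15],[-.035,-.15],[-.035,.12]])
for n,pp in(('top',T([[60,118],[394,86],[416,270],[75,304]])),('scene',S([[632,526],[146,458],[218,298],[656,356]]))):
    w=cast(n,pp,.008)[:,:2]
    a=own-own.mean(0);b=w-w.mean(0)
    th=np.arctan2((a[:,0]*b[:,1]-a[:,1]*b[:,0]).sum(),(a*b).sum())
    R=np.array([[np.cos(th),-np.sin(th)],[np.sin(th),np.cos(th)]])
    o=w.mean(0)-R@own.mean(0)
    print(n,'th',th,'o',o,'res mm',((R@own.T).T+o-w).round(4).tolist())
    pin=cast(n,T([268,162]) if n=='top' else S([354,352]),.048)[0]
    post=cast(n,T([112,218]) if n=='top' else S([588,266]),.097)[0]
    print('pin own',R.T@(pin[:2]-o),'post own',R.T@(post[:2]-o), 'post world',post, 'idler world',R@[-.06,0]+o)
# straightedge
t=np.load('top0.npz');im=t['im'];d=t['d']
c=cast('top',[[309.1,251.5]],.038);print('grip top',c,cast('scene',[[224.3,157]],.03))
hsv=cv2.cvtColor(im,cv2.COLOR_RGB2HSV)
print(im[245,300:330].tolist())
E
```

```text
top th 0.14106641162678105 o [ 0.56291134 -0.0297004 ] res mm [[0.0017, 0.0013], [0.0027, -0.0012], [-0.0021, -0.0006], [-0.0023, 0.0005]]
pin own [ 0.05630615 -0.04224465] post own [0.01365233 0.07880063] post world [0.56534876 0.05023698 0.097     ] idler world [ 0.50350734 -0.03813634]
scene th 0.15310821632751886 o [ 0.56726785 -0.02786484] res mm [[-0.0012, 0.0011], [-0.0019, -0.0016], [0.0024, -0.0017], [0.0007, 0.0022]]
pin own [ 0.05350237 -0.04626459] post own [0.01210975 0.07627471] post world [0.56760323 0.04936446 0.097     ] idler world [ 0.50796974 -0.03701548]
grip top [[ 0.36681282 -0.32490263  0.038     ]] [[ 0.37232434 -0.32579913  0.03      ]]
[[102, 98, 87], [105, 101, 90], [103, 98, 87], [104, 99, 89], [104, 99, 88], [103, 100, 88], [105, 101, 90], [105, 100, 90], [92, 91, 89], [93, 94, 93], [105, 100, 91], [99, 95, 84], [90, 87, 78], [81, 75, 63], [135, 122, 101], [139, 126, 105], [138, 126, 104], [135, 123, 101], [136, 123, 102], [137, 124, 103], [138, 126, 103], [138, 126, 104], [138, 126, 104], [137, 124, 103], [138, 125, 104], [139, 127, 104], [140, 128, 105], [140, 127, 106], [142, 129, 107], [143, 130, 107]]
```

```bash
python3 - <<'E'
from h import *
for n,(x0,y0,x1,y1) in(('top',(280,215,340,290)),('scene',(205,140,245,190))):
    im=np.load(n+'0.npz')['im'].astype(int)
    ref=np.median(im[y0:y1,x0:x1].reshape(-1,3),0)
    hsv=cv2.cvtColor(im.astype(np.uint8),cv2.COLOR_RGB2HSV)
    m=np.zeros(im.shape[:2],np.uint8)
    q=((hsv[...,1]<52)|((hsv[...,0]>100)&(hsv[...,0]<135)))
    m[y0:y1,x0:x1]=q[y0:y1,x0:x1]*255
    m=cv2.morphologyEx(m,cv2.MORPH_CLOSE,np.ones((3,3)));m=cv2.morphologyEx(m,cv2.MORPH_OPEN,np.ones((3,3)))
    c=max(cv2.findContours(m,0,2)[0],key=cv2.contourArea)[:,0]
    w=cast(n,c,.006)[:,:2]
    r=cv2.minAreaRect((w*1000).astype(np.float32));print(n,ref,r)
    bx=(cv2.boxPoints(r));print(bx)
E
```

```text
top [137. 125. 103.] ((368.38397216796875, -324.95928955078125), (199.21714782714844, 50.238319396972656), 20.299968719482422)
[[ 266.24744 -335.958  ]
 [ 283.67688 -383.076  ]
 [ 470.5205  -313.96057]
 [ 453.09106 -266.8426 ]]
scene [166. 150. 132.] ((368.88128662109375, -331.8679504394531), (341.1802062988281, 126.36625671386719), 26.892539978027344)
[[ 188.16049 -352.67874]
 [ 245.31833 -465.3793 ]
 [ 549.60205 -311.05716]
 [ 492.44424 -198.3566 ]]
```

The real straightedge (grey, blue grip) is at top-view pixel (310,252). The tensioner plate spans (202–273, 167–211) and the green block is at (235,211). The straightedge is at about (0.368, -0.325) with its long axis at 20.3°. The tensioner is turned about 8.4°, with the middle of the face at about (0.506, -0.038).

I'm moving over the straightedge now. Tool z goes to -69.7°, a turn of about -137.8°.

```bash
python3 -m pendant '[[[1,-0.5,0],-1,1],[[1,-1,0],-1,1],[[1,-1,0],-1,1],[[1,-1,0],-1,1],[[1,-1,0],-1,1],[[0.4,-1,0],-1,1],[[0,-1,0],-1,1],[[0,-1,0],-1,1],[[0,-1,0],-1,1],[[0,-1,0],-1,1],[[0,-1,0],-1,1],[[0,-1,0],-1,1]]' 60
python3 -m pendant '[[[0,-1,0],-1,1],[[0,-1,0],-1,1],[[0,-1,0],-1,1],[[0,-1,0],-1,1],[[0,-1,0],-1,1],[[0,-1,0],-1,1],[[0,-1,0],-1,1],[[0,-1,0],-1,0.7],[[0,-1,0],-1,0.7],[[0,-1,0],-1,0.7],[[0,-1,0],-1,0.7],[[0,-1,0],-1,0.7]]' 60
```

```text
time_s: 1.1
position: [0.3648, 0.166, 0.2311]
tool_rot: [[0.136, -0.0, 0.991], [-0.991, -0.0, 0.136], [0.0, -1.0, -0.0]]
ft_force: [0.6, 0.3, -1.1]
grip_width: 0.0853
time_s: 2.1
position: [0.3648, -0.1941, 0.2312]
tool_rot: [[-0.79, -0.0, 0.613], [-0.613, 0.0, -0.79], [-0.0, -1.0, -0.0]]
ft_force: [-0.3, -0.7, 0.3]
grip_width: 0.0598
```

```bash
python3 -m pendant '[[[0.1,-0.9,-0.6],-1,0.7],[[0,-0.9,-0.6],-1,0.7],[[0,-0.9,-0.6],-1,0.7],[[0,-0.9,-0.6],-0.5,0.7],[[0,-0.76,-0.6],0,0.7],[[0,0,0],0,0.7]]'
python3 - <<'E'
from h import *
s=env.observe();print(s['position'],np.degrees(np.arctan2(s['tool_rot'][1][2],s['tool_rot'][0][2])),s['q'])
im,d=env.get_image('wrist');np.savez('w1.npz',im=im,d=d,p=s['position'],R=s['tool_rot'])
cv2.imwrite('pics/w1.png',im[:,:,::-1])
E
```

```text
time_s: 2.6
position: [0.3673, -0.3259, 0.138]
tool_rot: [[-0.937, -0.003, 0.349], [-0.349, 0.003, -0.937], [0.002, -1.0, -0.004]]
ft_force: [-0.5, 0.2, -0.6]
grip_width: 0.0594
[ 0.36725362 -0.3259252   0.13795189] -69.60239465942998 [-5.54177114e+01  2.15413796e+01  9.19376535e+01 -3.08438726e-02
  6.67747699e+01  1.41967221e+01]
```

View pics/w1.png

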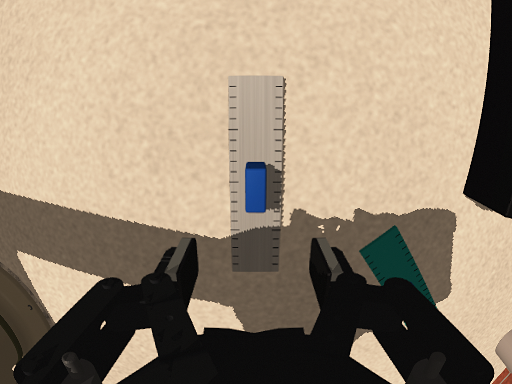

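The wrist view shows the straightedge upright between columns 229 and 284, rows 76–272. The blue grip top is around (256,188), just off the finger centre line. I'll measure it.

```bash
cat >> h.py <<'E'
def wcast(uv,z,p,R):
    m=env.camera_model('wrist');K=m['camera_matrix'];T=m['tool_from_camera']
    uv=np.atleast_2d(uv).astype(float);v=(uv-K[:2,2])/K[0,0];r=np.linalg.norm(v,axis=1)[:,None]
    d=np.c_[v/np.maximum(r,1e-9)*np.sin(r),np.cos(r)]
    d=d@T[:3,:3].T@np.array(R).T; c=np.array(R)@T[:3,3]+p
    return c+d*((z-c[2])/d[:,2])[:,None]
def wcam(p,R):
    return np.array(R)@env.camera_model('wrist')['tool_from_camera'][:3,3]+p
E
python3 - <<'E'
from h import *
w=np.load('w1.npz');im=w['im'];p=w['p'];R=w['R']
hsv=cv2.cvtColor(im,cv2.COLOR_RGB2HSV)
m=cv2.inRange(hsv,(105,120,30),(130,255,255));k,l,st,c=cv2.connectedComponentsWithStats(m);i=1+st[1:,4].argmax();print(st[i],c[i])
x,y,ww,hh,_=st[i]
for q in([[x,y+7],[x+ww,y+7],[x,y+hh],[x+ww,y+hh]],):
    b=wcast(np.array(q)-.5,.038,p,R);print(b.round(4).tolist(),b.mean(0))
e=wcast([[228.5,76],[284,78],[280,271.5],[232,271.5]],.006,p,R)
print(e.round(4).tolist(),e.mean(0),np.degrees(np.arctan2(*(e[0]-e[3])[1::-1])),np.degrees(np.arctan2(*(e[1]-e[2])[1::-1])))
print([np.linalg.norm(e[i]-e[i-1]) for i in range(4)])
print(w['d'][60,150],w['d'][190,256])
E
```

```text
[ 245  162   21   50 1011] [255.24431256 186.50445104]
[[0.3838, -0.311, 0.038], [0.3899, -0.3273, 0.038], [0.348, -0.3239, 0.038], [0.3544, -0.341, 0.038]] [ 0.36903856 -0.32580122  0.038     ]
[[0.4531, -0.269, 0.006], [0.4689, -0.3167, 0.006], [0.2844, -0.3862, 0.006], [0.2664, -0.3377, 0.006]] [ 0.3682096  -0.32739154  0.006     ] 20.207683667908775 20.651217793486897
[np.float64(0.19902368182283126), np.float64(0.050229443162812686), np.float64(0.19722125484576936), np.float64(0.0517302972555342)]
0.25373456 0.25279906
```

```bash
python3 -m pendant '[[[0.04,0,-1],0,0.6],[[0,0,-1],0,0.6],[[0,0,-1],0,0.6],[[0,0,-0.9],0,0.6],[[0,0,-0.3],0,0.6],[[0,0,0],0,0.6]]'
python3 -m pendant '[[[0,0,0],0,0],[[0,0,0],0,0],[[0,0,0],0,0],[[0,0,0],0,0],[[0,0,0],0,0],[[0,0,0],0,0],[[0,0,0],0,0],[[0,0,0],0,0]]' 60
```

```text
time_s: 3.15
position: [0.3692, -0.3222, 0.0144]
tool_rot: [[-0.936, -0.002, 0.352], [-0.352, 0.003, -0.936], [0.001, -1.0, -0.003]]
ft_force: [-0.2, -0.2, -0.5]
grip_width: 0.0512
time_s: 3.82
position: [0.3704, -0.3246, 0.0173]
tool_rot: [[-0.936, 0.003, 0.351], [-0.351, -0.004, -0.936], [-0.001, -1.0, 0.005]]
ft_force: [1.0, -0.5, 7.6]
grip_width: 0.0164
```

```bash
python3 -m pendant '[[[0,0,0.5],0,0],[[0,0,1],0,0],[[0,0.4,0.5],0.8,0],[[0,0.6,0],1,0],[[0,0.6,0],1,0],[[0.2,0.6,0],1,0],[[0.2,0.6,0],1,0],[[0.2,0.6,0],1,0],[[0.2,0.6,0],1,0],[[0.2,0.6,0],1,0],[[0.2,0.6,0],1,0],[[0.2,0.6,0],1,0]]' 60
python3 -m pendant '[[[0.2,0.6,0],1,0],[[0.2,0.6,0],1,0],[[0.2,0.6,0],1,0],[[0.2,0.6,0],1,0],[[0.2,0.6,0],1,0],[[0.2,0.6,0],0.8,0],[[0.2,0,0],0,0],[[0,0,0],0,0]]'
python3 - <<'E'
from h import *
s=env.observe();print(s['position'],np.degrees(np.arctan2(s['tool_rot'][1][2],s['tool_rot'][0][2])),s['q'])
im,d=env.get_image('wrist');np.savez('w2.npz',im=im,d=d,p=s['position'],R=s['tool_rot'])
cv2.imwrite('pics/w2.png',im[:,:,::-1])
im,d=env.get_image('top');np.savez('top2.npz',im=im,d=d,p=s['position'],R=s['tool_rot'])
cv2.imwrite('pics/top2.png',cv2.resize(im[130:280,170:340,::-1],None,fx=4,fy=4,interpolation=cv2.INTER_CUBIC))
E
```

```text
time_s: 4.82
position: [0.4115, -0.1484, 0.076]
tool_rot: [[-0.345, 0.0, 0.939], [-0.939, -0.0, -0.345], [0.0, -1.0, 0.001]]
ft_force: [0.0, -0.0, -5.1]
grip_width: 0.0168
time_s: 5.48
position: [0.4544, -0.041, 0.076]
tool_rot: [[0.15, 0.002, 0.989], [-0.989, -0.001, 0.15], [0.001, -1.0, 0.002]]
ft_force: [-0.5, -0.9, -5.9]
grip_width: 0.0165
[ 0.45437185 -0.04102401  0.07596528] 8.627412718876638 [-2.00829161e+01  2.36872262e+01  1.02047138e+02 -2.07494624e-03
  5.41646920e+01 -2.87090772e+01]
```

View pics/w2.png

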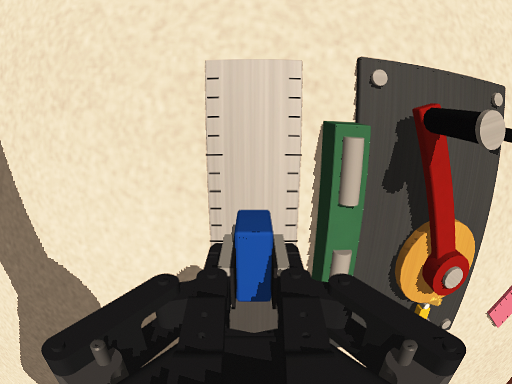

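View pics/top2.png

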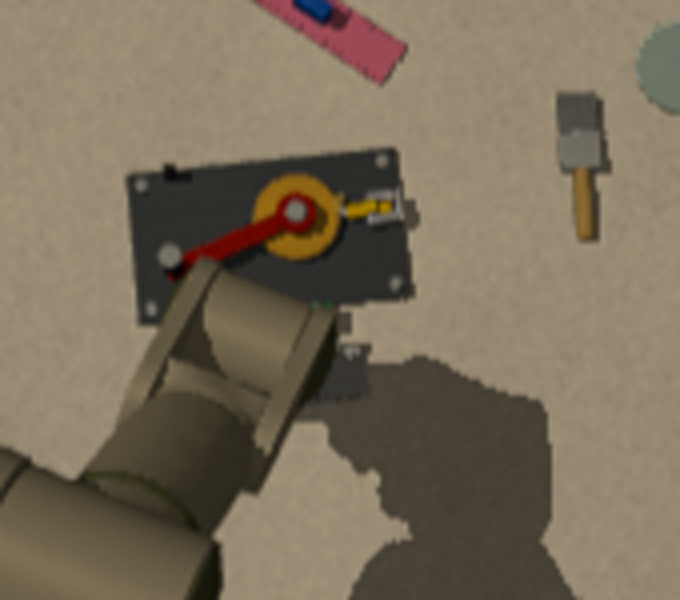

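Grip holds. In the wrist view the blue block sits between the pads at (253,255), and the green idler is to the right at columns 315–370. I'll zoom in to measure its face from here.

```bash
python3 - <<'E'
from h import *
w=np.load('w2.npz');im=w['im']
a=cv2.resize(im[100:300,290:400,::-1],None,fx=3,fy=3,interpolation=cv2.INTER_CUBIC)
a=np.ascontiguousarray(a)
cv2.imwrite('pics/c.png',a)
E
```

```text
(no output)
```

View pics/c.png

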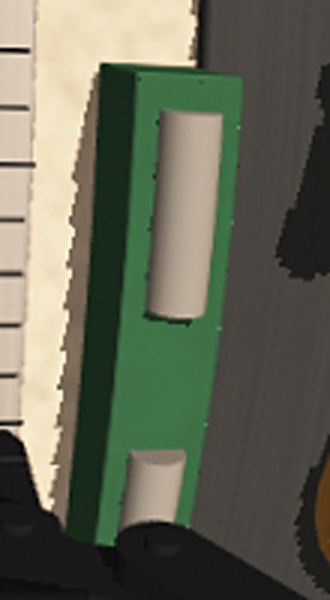

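```bash
python3 - <<'E'
from h import *
w=np.load('w2.npz');p=w['p'];R=w['R']
f=lambda q:(np.array(q)+.5)/3-.5+[290,100]
t=wcast(f([[136,73],[107,540],[121,300]]),.035,p,R);b=wcast(f([[100,66],[66,538],[84,300]]),0,p,R)
k=wcast(f([[242,77]]),.035,p,R)
for a in(t,b): print(a.round(4).tolist(),np.degrees(np.arctan2(-(a[0]-a[1])[0],(a[0]-a[1])[1])))
print('width',np.linalg.norm(t[0]-k[0]))
for th in(.143,.152):
  X=np.array([np.cos(th),np.sin(th)]);Y=np.array([-X[1],X[0]])
  for c in (t[0],b[0]): print('face centre',c[:2]-.07*Y)
# hinge pin, post top, plate holes
print('pin',wcast([[453.5,277]],.048,p,R),'post',wcast([[491,130]],.097,p,R))
# straightedge edges in grasp (z bottom .059 + .006)
e=wcast([[206,60],[302,60],[298,240],[211,240]],.065,p,R);print('edge',e.round(4).tolist())
print(np.degrees(np.arctan2(-(e[0]-e[3])[0],(e[0]-e[3])[1])),np.degrees(np.arctan2(-(e[1]-e[2])[0],(e[1]-e[2])[1])),np.linalg.norm(e[0]-e[1]))
E
```

```text
[[0.4933, 0.0302, 0.035], [0.5127, -0.0809, 0.035], [0.5004, -0.0191, 0.035]] 9.888213961654843
[[0.4939, 0.0297, 0.0], [0.5138, -0.1032, -0.0], [0.5019, -0.0305, 0.0]] 8.498134679359199
width 0.024201198864388953
face centre [ 0.50330357 -0.0390766 ]
face centre [ 0.50388168 -0.03961316]
face centre [ 0.50392673 -0.03898402]
face centre [ 0.50450483 -0.03952057]
pin [[ 0.62209456 -0.0648751   0.048     ]] post [[0.56279464 0.04851139 0.097     ]]
edge [[0.4138, 0.0531, 0.065], [0.4619, 0.0604, 0.065], [0.4777, -0.0372, 0.065], [0.4282, -0.0446, 0.065]]
8.41810840408579 9.154907878935825 0.04872635924650935
```

Face centre is about (0.504, -0.0385) at about 8.5°. The held edge is at about 8.8°, with a 26 mm gap ahead and 4 mm too far left. I'll lower it and approach.

```bash
python3 -m pendant '[[[0.2,-0.02,-0.6],0,0],[[0.2,-0.02,-0.6],0,0],[[0.2,-0.01,-0.4],0,0],[[0,0,-0.2],0,0],[[0,0,-0.1],0,0],[[0,0,0],0,0],[[0,0,0],0,0]]'
python3 -m pendant '[[[0,0,-0.06],0,0],[[0,0,0],0,0],[[0,0,0],0,0]]'
```

```text
time_s: 6.17
position: [0.4713, -0.0432, 0.0188]
tool_rot: [[0.148, 0.0, 0.989], [-0.989, -0.0, 0.148], [0.0, -1.0, 0.0]]
ft_force: [0.5, -0.2, -5.5]
grip_width: 0.0168
time_s: 6.42
position: [0.4717, -0.0432, 0.0174]
tool_rot: [[0.149, 0.001, 0.989], [-0.989, -0.001, 0.149], [0.001, -1.0, 0.001]]
ft_force: [-2.9, -1.2, 5.4]
grip_width: 0.0166
```

```bash
python3 -m pendant '[[[0.1,0.015,0.02],0,0],[[0.1,0.015,0],0,0],[[0,0,0],0,0]]'
python3 -m pendant '[[[0.05,0.007,0],0,0],[[0,0,0],0,0]]'
python3 -m pendant '[[[0.05,0.007,0],0,0],[[0,0,0],0,0]]'
```

```text
time_s: 6.67
position: [0.4777, -0.042, 0.0174]
tool_rot: [[0.149, -0.0, 0.989], [-0.989, -0.0, 0.149], [0.0, -1.0, -0.0]]
ft_force: [-3.3, 0.3, 4.4]
grip_width: 0.0165
time_s: 6.83
position: [0.4783, -0.0418, 0.0174]
tool_rot: [[0.15, -0.002, 0.989], [-0.989, -0.0, 0.15], [-0.0, -1.0, -0.002]]
ft_force: [-7.6, -1.3, 8.5]
grip_width: 0.0163
time_s: 7.0
position: [0.4796, -0.0415, 0.0174]
tool_rot: [[0.15, -0.002, 0.989], [-0.989, 0.0, 0.15], [-0.0, -1.0, -0.002]]
ft_force: [-7.9, -1.3, 7.9]
grip_width: 0.0167
```

```bash
python3 -m pendant '[[[0,0,0.06],0,0],[[0,0,0],0,0]]'
python3 -m pendant '[[[0.05,0.007,0],0,0],[[0,0,0],0,0]]'
python3 -m pendant '[[[0.05,0.007,0],0,0],[[0,0,0],0,0]]'
```

```text
time_s: 7.17
position: [0.4806, -0.0415, 0.0189]
tool_rot: [[0.149, 0.0, 0.989], [-0.989, 0.0, 0.149], [-0.0, -1.0, 0.0]]
ft_force: [-0.5, -0.1, -5.2]
grip_width: 0.0168
time_s: 7.33
position: [0.4808, -0.0413, 0.0185]
tool_rot: [[0.149, -0.003, 0.989], [-0.989, 0.0, 0.149], [-0.001, -1.0, -0.003]]
ft_force: [-7.6, -2.1, -1.0]
grip_width: 0.0166
time_s: 7.5
position: [0.4809, -0.0412, 0.0183]
tool_rot: [[0.149, -0.007, 0.989], [-0.989, 0.0, 0.149], [-0.001, -1.0, -0.007]]
ft_force: [-13.0, -5.4, 2.9]
grip_width: 0.0168
```

```bash
python3 - <<'E'
from h import *
s=env.observe();print(s['position'],s['tool_rot'],s['ft_force'],s['wrist_torque'])
im,d=env.get_image('wrist');np.savez('w3.npz',im=im,d=d,p=s['position'],R=s['tool_rot'])
cv2.imwrite('pics/w3.png',cv2.resize(im[20:280,190:400,::-1],None,fx=2.2,fy=2.2,interpolation=cv2.INTER_CUBIC))
E
```

```text
[ 0.48089781 -0.04118747  0.01831534] [[ 1.49447162e-01 -6.94350635e-03  9.88745333e-01]
 [-9.88768622e-01  4.36373768e-04  1.49453746e-01]
 [-1.46919556e-03 -9.99975798e-01 -6.80030638e-03]] [-13.0208531   -5.35720899   2.85874375] [-0.97858692  2.08329178 -0.20285292]
```

View pics/w3.png

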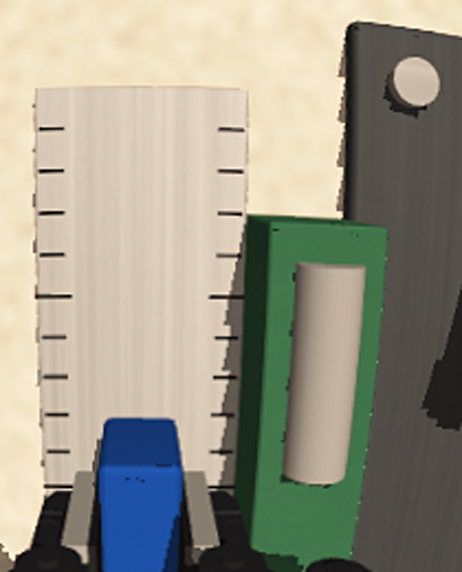

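Contact is made at TCP x of about 0.481 and the face is pushing back. A dark sliver in the crop at about (235,400) suggests slight misalignment, so I'll ease off, set it down and let go. Then I'll nudge the grip's back so the edge seats itself flush.

```bash
python3 -m pendant '[[[-0.08,-0.012,0],0,0],[[0,0,-0.05],0,0],[[0,0,0],0,0],[[0,0,0],0,0.3],[[0,0,0],0,0.3],[[0,0,0],0,0.3],[[0,0,0],0,0.3]]'
python3 - <<'E'
from h import *
s=env.observe();print(s['position'],s['ft_force'],s['grip_width'])
im,d=env.get_image('wrist');np.savez('w4.npz',im=im,d=d,p=s['position'],R=s['tool_rot'])
cv2.imwrite('pics/w4.png',cv2.resize(im[20:280,190:400,::-1],None,fx=2.2,fy=2.2,interpolation=cv2.INTER_CUBIC))
E
```

```text
time_s: 8.13
position: [0.4794, -0.0416, 0.0172]
tool_rot: [[0.15, -0.004, 0.989], [-0.989, 0.0, 0.15], [-0.001, -1.0, -0.004]]
ft_force: [-11.3, -4.5, 3.5]
grip_width: 0.0257
[ 0.47937607 -0.04163161  0.01717155] [-11.33056723  -4.50988019   3.49082045] 0.025691457155188037
```

View pics/w4.png

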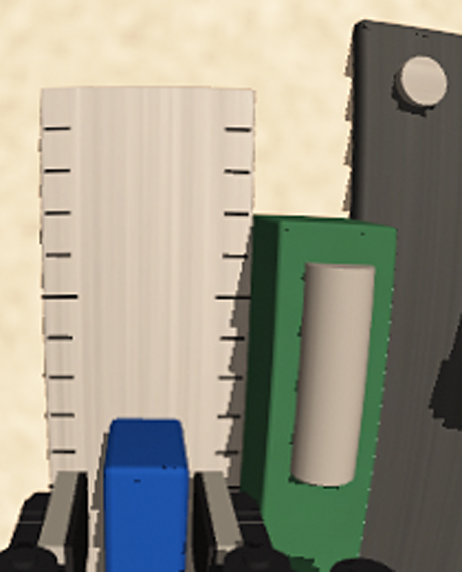

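```bash
python3 -m pendant '[[[-0.05,-0.008,0],0,0.3],[[0,0,0],0,0.3]]'
python3 -m pendant '[[[0,0,0.4],0,0.3],[[0,0,0.8],0,0.3],[[-0.5,-0.075,0.4],0,0],[[-0.6,-0.09,0],0,0],[[0,0,0],0,0],[[0,0,0],0,0]]'
python3 - <<'E'
from h import *
s=env.observe();print(s['position'],s['ft_force'],s['grip_width'])
im,d=env.get_image('wrist');np.savez('w5.npz',im=im,d=d,p=s['position'],R=s['tool_rot'])
cv2.imwrite('pics/w5.png',cv2.resize(im[20:280,170:420,::-1],None,fx=2.2,fy=2.2,interpolation=cv2.INTER_CUBIC))
E
```

```text
time_s: 8.35
position: [0.4793, -0.0418, 0.0173]
tool_rot: [[0.149, -0.001, 0.989], [-0.989, 0.0, 0.149], [-0.0, -1.0, -0.001]]
ft_force: [-5.0, -1.6, -0.4]
grip_width: 0.0255
time_s: 8.85
position: [0.4473, -0.047, 0.0659]
tool_rot: [[0.148, 0.002, 0.989], [-0.989, -0.001, 0.148], [0.001, -1.0, 0.002]]
ft_force: [-0.1, -0.4, -0.0]
grip_width: 0.0006
[ 0.44730747 -0.04697338  0.06587879] [-0.14269103 -0.37624725 -0.01873748] 0.0005650909751278183
```

View pics/w5.png

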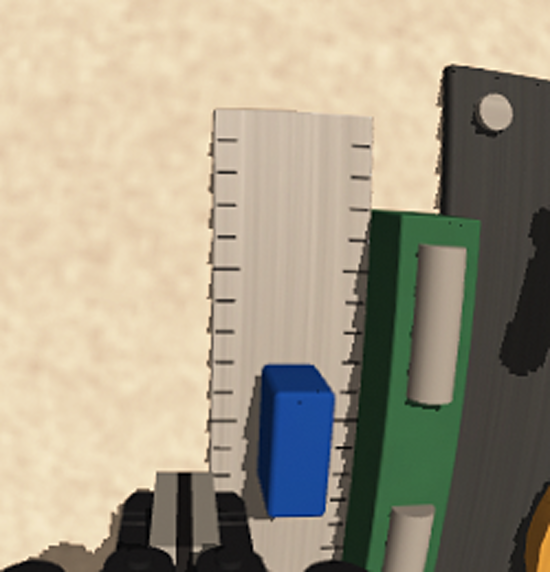

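Released. The straightedge lies along the green face with the grip at crop (297,440), and the shut fingers are behind it. I'll lower them and nudge the grip forward.

```bash
python3 -m pendant '[[[0,0,-0.8],0,0],[[0,0,-0.8],0,0],[[0,0,0],0,0],[[0.15,0.022,0],0,0],[[0,0,0],0,0]]'
python3 -m pendant '[[[0.1,0.015,0],0,0],[[0,0,0],0,0]]'
python3 -m pendant '[[[0.05,0.007,0],0,0],[[0,0,0],0,0]]'
```

```text
time_s: 9.32
position: [0.4528, -0.0464, 0.0181]
tool_rot: [[0.149, 0.002, 0.989], [-0.989, -0.001, 0.149], [0.001, -1.0, 0.002]]
ft_force: [-0.0, -0.0, -0.6]
grip_width: -0.0
time_s: 9.48
position: [0.4553, -0.0459, 0.0184]
tool_rot: [[0.149, 0.002, 0.989], [-0.989, -0.001, 0.149], [0.001, -1.0, 0.002]]
ft_force: [0.6, 0.2, -0.5]
grip_width: -0.0
time_s: 9.65
position: [0.456, -0.0455, 0.0179]
tool_rot: [[0.149, 0.001, 0.989], [-0.989, -0.0, 0.149], [0.001, -1.0, 0.001]]
ft_force: [0.2, 0.6, 0.1]
grip_width: 0.0003
```

```bash
python3 -m pendant '[[[0.05,0.007,0],0,0],[[0,0,0],0,0]]'
python3 -m pendant '[[[0.05,0.007,0],0,0],[[0,0,0],0,0]]'
python3 -m pendant '[[[0.05,0.007,0],0,0],[[0,0,0],0,0]]'
```

```text
time_s: 9.82
position: [0.4573, -0.0453, 0.0176]
tool_rot: [[0.149, 0.0, 0.989], [-0.989, -0.0, 0.149], [0.0, -1.0, 0.0]]
ft_force: [0.4, 0.6, -0.1]
grip_width: 0.0002
time_s: 9.98
position: [0.4582, -0.045, 0.0174]
tool_rot: [[0.149, -0.001, 0.989], [-0.989, 0.0, 0.149], [-0.0, -1.0, -0.001]]
ft_force: [-1.7, -1.4, 2.0]
grip_width: -0.0002
time_s: 10.15
position: [0.4584, -0.0449, 0.0174]
tool_rot: [[0.15, -0.004, 0.989], [-0.989, -0.0, 0.15], [-0.001, -1.0, -0.004]]
ft_force: [-10.8, -4.8, 8.2]
grip_width: 0.0002
```

```bash
python3 -m pendant '[[[-0.1,-0.015,0.05],0,0],[[-0.2,-0.03,0],0,0],[[0,0,0.8],0,0],[[0,0,1],0,0],[[0,0,1],0,0],[[0,0,0],0,0]]'
python3 - <<'E'
from h import *
s=env.observe();print(s['position'],s['ft_force'],s['grip_width'])
im,d=env.get_image('wrist');np.savez('w6.npz',im=im,d=d,p=s['position'],R=s['tool_rot'])
cv2.imwrite('pics/w6.png',cv2.resize(im[:,130:450,::-1],None,fx=1.55,fy=1.55,interpolation=cv2.INTER_CUBIC))
cv2.imwrite('pics/w6b.png',cv2.resize(im[120:300,250:360,::-1],None,fx=3.3,fy=3.3,interpolation=cv2.INTER_CUBIC))
E
```

```text
time_s: 10.65
position: [0.4531, -0.0469, 0.1073]
tool_rot: [[0.149, 0.009, 0.989], [-0.989, -0.003, 0.149], [0.004, -1.0, 0.008]]
ft_force: [1.0, -1.2, 1.4]
grip_width: 0.0
[ 0.45310815 -0.046889    0.1073066 ] [ 0.99272199 -1.23062069  1.41617264] 2.513802518205231e-05
```

View pics/w6.png

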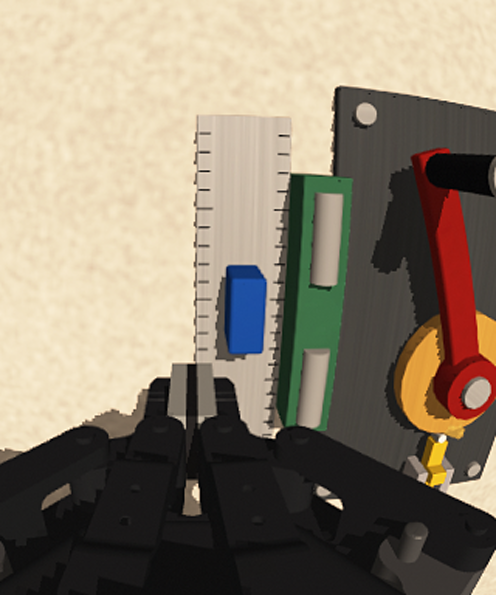

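View pics/w6b.png

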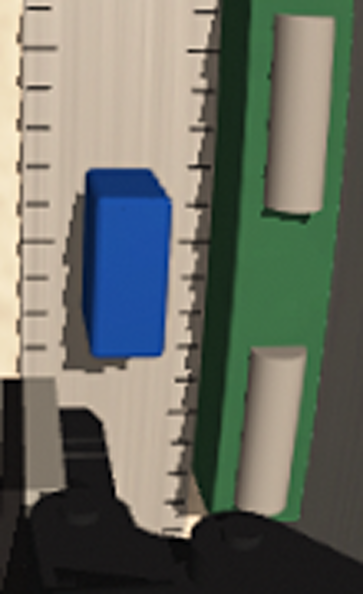

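```bash
python3 - <<'E'
from h import *
w=np.load('w6.npz');p=w['p'];R=w['R'];im=w['im']
hsv=cv2.cvtColor(im,cv2.COLOR_RGB2HSV)
g=cv2.inRange(hsv,(50,90,15),(85,255,255))
def fit(pts,z,lab):
    W=wcast(pts,z,p,R)[:,:2];vx,vy,x,y=cv2.fitLine((W*1000).astype(np.float32),cv2.DIST_HUBER,0,.01,.01).ravel()
    if vy<0:vx,vy=-vx,-vy
    print(lab,'ang',np.degrees(np.arctan2(-vx,vy)),'x at y=-40:',x+vx/vy*(-40-y));return W
# green front foot edge: leftmost green per row
pts=[]
for r in range(125,270,3):
    c=np.where(g[r,300:360])[0]
    if len(c)>8: pts.append([300+c[0]-.5,r])
W=fit(pts,0,'green foot');print(len(pts),pts[0],pts[-1])
# straightedge left edge: bench (sat higher) to steel transition, rows 80..225
pts=[];gray=im.astype(int)
sat=hsv[...,1].astype(int)
for r in range(82,225,3):
    row=sat[r,235:285]; st=np.median(row[35:45]) if False else None
    k=np.convolve(row,[1,1,1],'valid')/3
    i=np.argmax(k[:-4]-k[4:])+3
    pts.append([235+i-.0,r])
print(pts[::8])
W=fit(pts,.006,'rear edge')
pts2=[]
for r in range(78,112,3):
    row=sat[r,300:335];k=np.convolve(row,[1,1,1],'valid')/3
    i=np.argmax(k[4:]-k[:-4])+3;pts2.append([300+i,r])
print(pts2[::4])
fit(pts2,.006,'front edge far part')
E
```

```text
green foot ang 8.395918 x at y=-40: 505.07385
49 [np.float64(316.5), 125] [np.float64(310.5), 269]
[[np.float64(257.0), 82], [np.float64(257.0), 106], [np.float64(257.0), 130], [np.float64(257.0), 154], [np.float64(279.0), 178], [np.float64(256.0), 202]]
rear edge ang 8.637925 x at y=-40: 453.92896
[[np.int64(317), 78], [np.int64(319), 90], [np.int64(317), 102]]
front edge far part ang 8.170474 x at y=-40: 502.57098
```

The straightedge's rear edge is 50.6 mm from the green foot line, with angles of 8.6° and 8.4°, so it is flush within measurement noise. Next I turn the shut fingers by 90° so their flat sides face the post, and move in front of it.

```bash
python3 -m pendant '[[[0,0,0],1,0],[[0,0,0],1,0],[[0,0,0],1,0],[[0,0,0],1,0],[[0,0,0],1,0],[[0,0,0],1,0],[[0,0,0],1,0],[[0,0,0],1,0],[[0,0,0],1,0],[[0,0,0],1,0],[[0.1,0.2,0],1,0],[[0.2,0.4,0],1,0]]'
python3 -m pendant '[[[0.2,0.4,0],1,0],[[0.2,0.4,0],1,0],[[0.2,0.4,0],1,0],[[0.3,0.4,0],1,0],[[0.3,0.4,0],1,0],[[0.3,0.4,0],1,0],[[0,0,0],0,0],[[0,0,0],0,0]]'
python3 - <<'E'
from h import *
s=env.observe();print(s['position'],np.degrees(np.arctan2(s['tool_rot'][1][2],s['tool_rot'][0][2])),s['q'])
im,d=env.get_image('wrist');np.savez('w7.npz',im=im,d=d,p=s['position'],R=s['tool_rot'])
cv2.imwrite('pics/w7.png',im[:,:,::-1])
im,d=env.get_image('scene');np.savez('s7.npz',im=im,d=d)
cv2.imwrite('pics/s7.png',cv2.resize(im[130:250,190:360,::-1],None,fx=4,fy=4,interpolation=cv2.INTER_CUBIC))
E
```

```text
time_s: 11.7
position: [0.4594, -0.0285, 0.1017]
tool_rot: [[0.932, -0.002, 0.363], [-0.363, 0.001, 0.932], [-0.002, -1.0, -0.0]]
ft_force: [0.6, -0.2, -0.8]
grip_width: -0.0001
time_s: 12.37
position: [0.5045, 0.0441, 0.1017]
tool_rot: [[0.989, -0.002, -0.148], [0.148, 0.0, 0.989], [-0.002, -1.0, 0.0]]
ft_force: [-0.5, -0.4, -0.3]
grip_width: 0.0
[0.50454176 0.04411312 0.10173651] 98.52681941706705 [-8.41730023e+00  2.55406066e+01  9.24252577e+01 -1.60183970e-03
  6.21356331e+01 -1.06943394e+02]
```

View pics/w7.png

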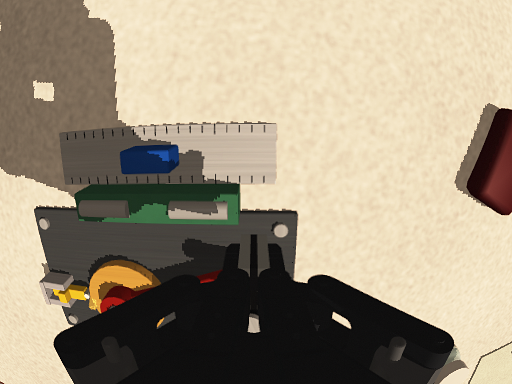

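View pics/s7.png

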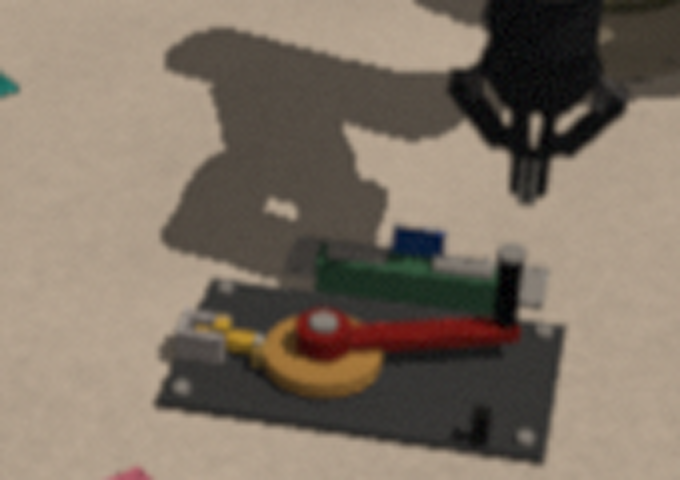

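```bash
python3 - <<'E'
from h import *
w=np.load('w7.npz');im=w['im']
cv2.imwrite('pics/d.png',cv2.resize(im[110:235,50:290,::-1],None,fx=3.3,fy=3.3,interpolation=cv2.INTER_CUBIC))
E
```

```text
(no output)
```

View pics/d.png

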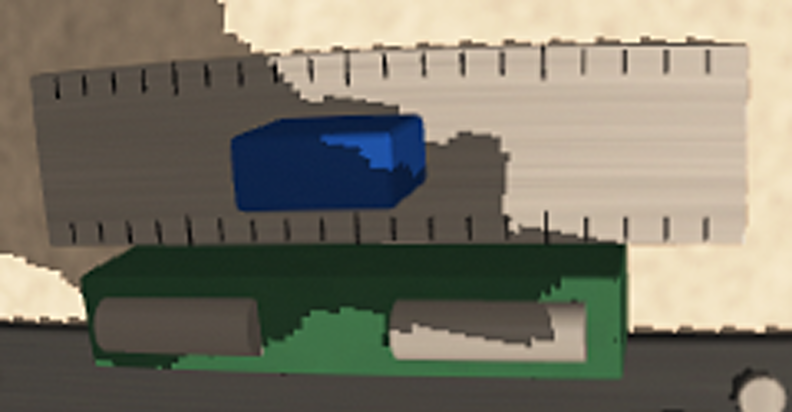

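The edge line and green foot coincide at crop row 244 with no visible gap, and the overhang shows at both ends. Now I lower to post height and advance along the tensioner's x.

```bash
python3 -m pendant '[[[0,0,-0.6],0,0],[[0,0,-0.6],0,0],[[0.3,0.045,0],0,0],[[0.4,0.06,0],0,0],[[0.3,0.045,0],0,0],[[0,0,0],0,0]]'
python3 -m pendant '[[[0.3,0.045,0],0,0],[[0.2,0.03,0],0,0],[[0,0,0],0,0]]'
python3 -m pendant '[[[0.3,0.045,0],0,0],[[0.3,0.045,0],0,0],[[0,0,0],0,0]]'
python3 - <<'E'
from h import *
s=env.observe();print(s['position'],s['ft_force'],s['wrist_torque'])
im,d=env.get_image('scene')
cv2.imwrite('pics/s8.png',cv2.resize(im[130:250,190:360,::-1],None,fx=4,fy=4,interpolation=cv2.INTER_CUBIC))
E
```

```text
time_s: 12.97
position: [0.536, 0.0476, 0.0667]
tool_rot: [[0.989, 0.001, -0.147], [0.147, -0.0, 0.989], [0.001, -1.0, -0.0]]
ft_force: [-1.6, -0.6, -0.0]
grip_width: -0.0001
time_s: 13.22
position: [0.5489, 0.0506, 0.0665]
tool_rot: [[0.989, -0.003, -0.148], [0.148, 0.001, 0.989], [-0.003, -1.0, 0.001]]
ft_force: [-5.6, -0.4, 2.0]
grip_width: -0.0
time_s: 13.47
position: [0.5659, 0.0541, 0.0658]
tool_rot: [[0.989, -0.007, -0.149], [0.149, 0.002, 0.989], [-0.006, -1.0, 0.003]]
ft_force: [-8.8, 3.8, 0.4]
grip_width: -0.0001
[0.56591314 0.05409741 0.06579224] [-8.78919512  3.76739814  0.44731992] [0.5992117  1.14915554 0.01449527]
```

View pics/s8.png

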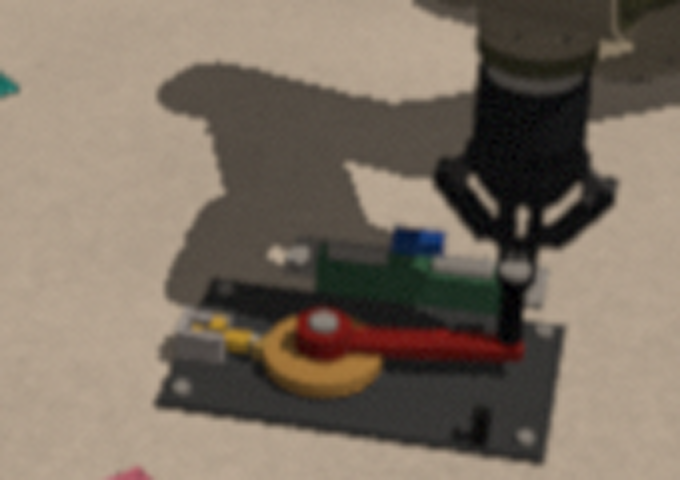

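Contact is good: the post top, at crop (515,268), has the fingers directly behind it and the arm has begun to swing, to about 0.17 rad. I'll keep pushing.

```bash
python3 -m pendant '[[[0.3,0.045,0],0,0],[[0.3,0.045,0],0,0],[[0.3,0.045,0],0,0],[[0,0,0],0,0]]'
python3 -m pendant '[[[0.3,0.045,0],0,0],[[0.2,0.03,0],0,0],[[0,0,0],0,0]]'
python3 - <<'E'
from h import *
s=env.observe();print(s['position'],s['ft_force'],s['wrist_torque'])
p=np.array(s['position'])[:2]-[.5638,-.0297];x=p@[.989,.1474];y=p@[-.1474,.989]
print(x,y,'j',.33-np.arcsin((.055-x-.020)/.13))
im,d=env.get_image('scene')
cv2.imwrite('pics/s9.png',cv2.resize(im[130:250,190:360,::-1],None,fx=4,fy=4,interpolation=cv2.INTER_CUBIC))
E
```

```text
time_s: 13.85
position: [0.5937, 0.058, 0.066]
tool_rot: [[0.989, -0.005, -0.149], [0.149, 0.001, 0.989], [-0.004, -1.0, 0.002]]
ft_force: [-4.0, 3.0, 0.4]
grip_width: -0.0001
time_s: 14.1
position: [0.6082, 0.0596, 0.066]
tool_rot: [[0.989, -0.006, -0.148], [0.148, 0.0, 0.989], [-0.006, -1.0, 0.001]]
ft_force: [-9.4, 0.5, 2.5]
grip_width: -0.0003
[0.60815095 0.05955245 0.06597728] [-9.35466295  0.46628057  2.46453877] [0.06099631 1.29506001 0.0631324 ]
0.05701889637130616 0.0817333406651249 j 0.500196614379546
```

View pics/s9.png

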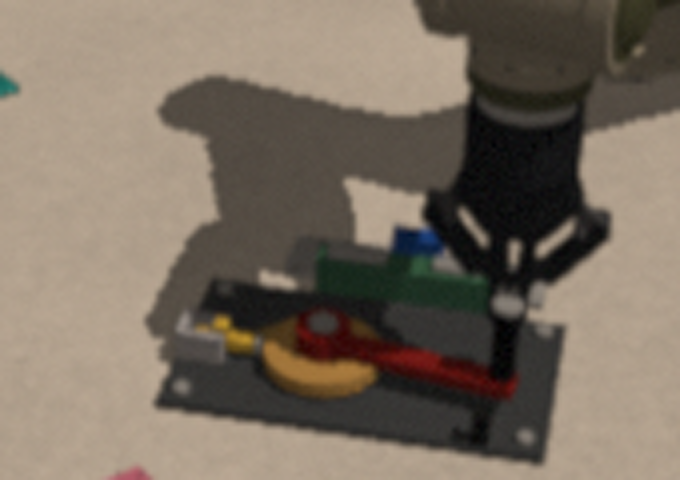

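```bash
python3 -m pendant '[[[0.15,0.022,0],0,0],[[0,0,0],0,0],[[0,0,0],0,0]]'
python3 - <<'E'
from h import *
s=env.observe();print(s['position'],s['ft_force'])
p=np.array(s['position'])[:2]-[.5638,-.0297];x=p@[.989,.1474]
print('j kin',.33-np.arcsin((.055-x-.020)/.13))
for n,b in(('scene',(130,250,190,360)),('top',(140,290,180,350))):
    im,d=env.get_image(n);np.savez(n+'10.npz',im=im)
    cv2.imwrite(f'pics/{n}10.png',cv2.resize(im[b[0]:b[1],b[2]:b[3],::-1],None,fx=4,fy=4,interpolation=cv2.INTER_CUBIC))
im,d=env.get_image('wrist');np.savez('w10.npz',im=im,p=s['position'],R=s['tool_rot'])
cv2.imwrite('pics/w10.png',im[:,:,::-1])
E
```

```text
time_s: 14.4
position: [0.6119, 0.0597, 0.066]
tool_rot: [[0.989, -0.007, -0.148], [0.148, -0.0, 0.989], [-0.006, -1.0, 0.001]]
ft_force: [-9.6, -1.2, 1.7]
grip_width: -0.0001
[0.61190144 0.05974585 0.06600891] [-9.60468828 -1.16033632  1.69354936]
j kin 0.5294476686419411
```

View pics/scene10.png

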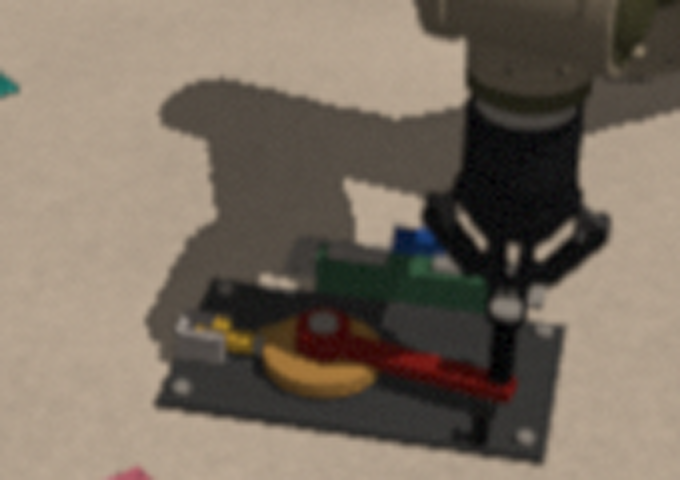

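View pics/top10.png

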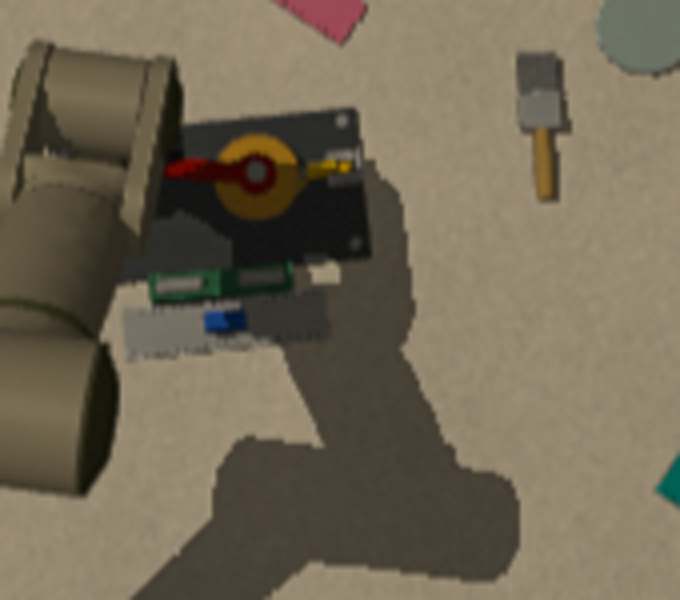

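View pics/w10.png

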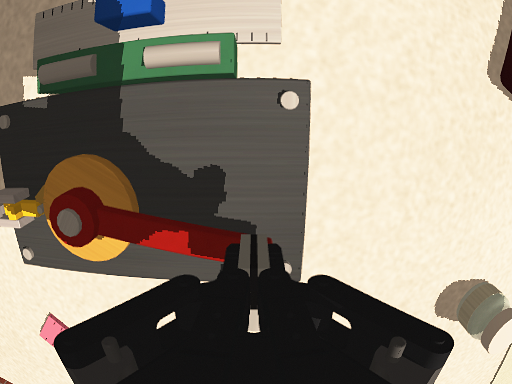

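```bash
python3 - <<'E'
from h import *
th=.148
g=lambda p,o:(np.array(p)+.5)/4-.5+o
o=np.array([190,130])
pin=cast('scene',g([322,320],o),.048)[0];post=cast('scene',g([508,307],o),.097)[0]
v=(post-pin)[:2];lean=np.arctan2(v[1],v[0])-th-np.pi/2  # lean toward -x
print('scene: r',np.linalg.norm(v),'j',.33-lean)
# arm red in the top
im=np.load('top10.npz')['im'];o=np.array([180,140])
pin=cast('top',g([257,172],o),.048)[0]
hsv=cv2.cvtColor(im,cv2.COLOR_RGB2HSV);m=cv2.inRange(hsv,(0,150,50),(8,255,255))[:,:]
c=[]
for x in range(222,236):
    r=np.where(m[170:195,x])[0]
    if len(r): c.append([x,170+r.mean()])
a=cast('top',c,.036)
v=cv2.fitLine((a[:,:2]*1000).astype(np.float32),2,0,.01,.01).ravel()[:2];v=v*np.sign(v[1])
print('top arm dir j',.33-(np.arctan2(v[1],v[0])-th-np.pi/2), 'vs pin', [(.33-(np.arctan2(*(q-pin)[1::-1])-th-np.pi/2)).round(3) for q in a[:3]])
# pawl
for f in('scene0','scene10','top0','top10'):
    im=np.load(f+'.npz')['im'];hsv=cv2.cvtColor(im,cv2.COLOR_RGB2HSV);m=cv2.inRange(hsv,(22,150,60),(35,255,255))
    b=(235,205,256,222) if 'scene' in f else (252,174,272,190)
    ys,xs=np.where(m[b[1]:b[3],b[0]:b[2]]);print(f,len(xs),xs.mean()+b[0],ys.mean()+b[1],xs.min()+b[0],xs.max()+b[0])
# straightedge wrt face in top10
w=cast('top',g([[124,311],[332,293]],o),.006)
print('bystanders ok by eye')
E
python3 - <<'E'
import cv2,numpy as np
a=np.load('scene0.npz')['im'][200:230,230:285,::-1];b=np.load('scene10.npz')['im'][200:230,230:285,::-1]
cv2.imwrite('pics/p.png',cv2.resize(np.vstack([a,b]),None,fx=9,fy=9,interpolation=cv2.INTER_CUBIC))
E
```

```text
scene: r 0.13171084069313674 j 0.5153583278518015
top arm dir j 0.3761694 vs pin [np.float64(0.499), np.float64(0.502), np.float64(0.531)]
scene0 1 251.0 217.0 251 251
scene10 4 246.5 210.5 246 247
top0 39 261.28205128205127 181.43589743589743 254 267
top10 33 261.6666666666667 181.45454545454547 257 267
bystanders ok by eye
```

View pics/p.png

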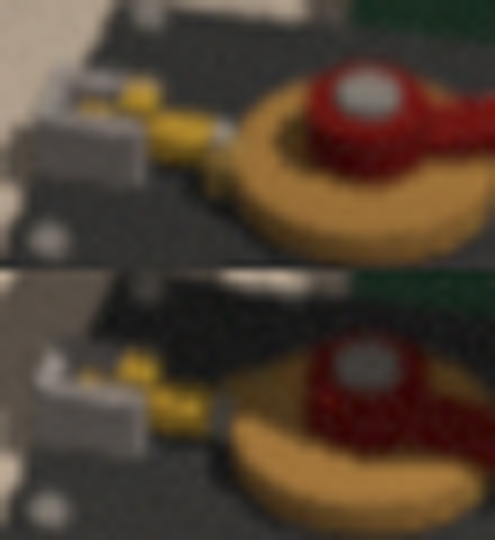

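The two pawl crops match, so the yellow slider is back home. Joint estimates are 0.515 (scene camera) and 0.529 (TCP), and the 9.6 N force matches the spring alone. I'll hold briefly, then check for drift, flushness and bystanders before handing in.

```bash
python3 -m pendant '[[[0,0,0],0,0],[[0,0,0],0,0],[[0,0,0],0,0],[[0,0,0],0,0],[[0,0,0],0,0],[[0,0,0],0,0]]'
python3 - <<'E'
from h import *
w=np.load('w10.npz');p=w['p'];R=w['R']
im0=np.load('top0.npz')['im'];im1=np.load('top10.npz')['im']
b=slice
def cen(im,box,lo,hi):
    x0,y0,x1,y1=box;m=cv2.inRange(cv2.cvtColor(im,cv2.COLOR_RGB2HSV)[y0:y1,x0:x1],lo,hi);q=np.argwhere(m);return len(q),(q.mean(0)[::-1]+[x0,y0]).round(1)
for nm,box,lo,hi in(('book',(125,205,175,255),(165,80,20),(180,255,120)),('jar',(130,145,165,180),(0,0,150),(180,60,255)),('brush',(305,165,325,195),(12,120,80),(30,255,255)),('blue',(215,200,260,240),(105,100,30),(130,255,255))):
    try: print(nm,cen(im0,box,lo,hi) if nm!='blue' else '',cen(im1,box,lo,hi))
    except Exception as e: print(nm,e)
# straightedge ends and block foot in the top view
g=lambda q:(np.array(q)+.5)/4-.5+[180,140]
e=cast('top',g([[126,360],[330,338]]),.006)[:,:2];X=np.array([.989,.1474]);Y=np.array([-.1474,.989]);F=np.array([.5045,-.0385])
print('rear edge own x,y rel face',((e-F)@np.c_[X,Y]).round(4).tolist())
c=cast('top',[cen(im1,(215,200,260,240),(105,100,30),(130,255,255))[1]],.036)[0,:2];print('grip rel face',(c-F)@X,(c-F)@Y)
E
```

```text
time_s: 15.05
position: [0.6117, 0.0598, 0.066]
tool_rot: [[0.989, -0.007, -0.148], [0.148, -0.0, 0.989], [-0.007, -1.0, 0.001]]
ft_force: [-8.5, -1.7, 1.8]
grip_width: -0.0
book (20, array([153.8, 228.4])) (0, array([nan, nan]))
jar (69, array([143.3, 162.4])) (116, array([144.2, 161.2]))
brush (67, array([315.3, 180.5])) (69, array([315.4, 180.6]))
blue  (48, array([235.7, 219.9]))
rear edge own x,y rel face [[-0.0509, 0.101], [-0.0508, -0.0986]]
grip rel face -0.02778151297495076 0.0015458214716584592<stdin>:6: RuntimeWarning: Mean of empty slice.
  ret = um.true_divide(
```

```bash
python3 - <<'E'
from h import *
for f in('scene0','scene10'):
    im=np.load(f+'.npz')['im'];h=cv2.cvtColor(im,cv2.COLOR_RGB2HSV)[190:230,385:435]
    q=np.argwhere(((h[...,0]>165)|(h[...,0]<6))&(h[...,1]>120)&(h[...,2]<140));print(f,len(q),q.mean(0)[::-1]+[385,190])
s=env.observe();print(s['time_s'],s['position'],s['ft_force'])
env.close_job()
E
```

```text
scene0 509 [409.1611002  208.84282908]
scene10 509 [409.17485265 208.84282908]
15.05 [0.61171886 0.05975193 0.06599618] [-8.49535933 -1.68506573  1.82019964]
the job is handed in; nothing more can be done
```

The straightedge is flush against the idler face and released. The arm is still holding the red lever back past the pawl, and I handed the job in at 15.05 s of the 48 s allowed.

**Straightedge:** I set it down in front of the green block, let go, then pressed it against the face with shut fingers at about 11 N.
- **Flush:** the last top view puts the rear edge 50.8–50.9 mm from the face at both ends, against 50 mm ideal. That is within the camera's 2 mm.
- **Centred:** it is within about 1.5 mm of the middle of the block.

**Tensioner:** I pushed the black post past the click and on to about 0.52 rad.
- **Joint angle:** the scene camera gave 0.515 and the finger position 0.529, both above the 0.47 needed. A coarse line fit to the short visible piece of red arm in the top view gave 0.38. I discounted it because the same view, measured from the hinge pin, gave 0.50–0.53.
- **Spring carried by the fingers:** the push was 8.5–9.6 N, which matches the spring alone.
- **Pawl:** it looks back at home in the pictures. I did not see the click itself.
- **Holding still:** the position stayed the same within 0.3 mm over a 0.5 s hold.

**Other things on the bench:**
- **Brush:** unmoved in the top view.
- **Book weight:** unmoved in the scene view; the arm hid it from the top camera.
- **Jar:** its mask shifted about 1 pixel, roughly 3 mm, between pictures. The visible area also changed and the arm never went near it, so I put this down to lighting.

While opening after the placing, the front finger pressed the idler block with about 12 N, well under the 40 N limit.

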